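# Load the clamp-shoe rail

## Robot

A 7-joint arm with a two-finger parallel gripper is mounted at the origin on the work surface. World frame = base frame: x ahead of the robot, y to its left, z up, the work surface at z = 0. Lengths are in m, angles in rad, forces in N, time in s.
With the tool pointing down it reaches from about 0.425 to 0.875 m from the base axis. Payload 4.7 kg.
Tool frame: the origin (TCP) lies at the very end of the fingers, on their centre line; the grasp point (between the pads) lies 19 mm behind it; x points along the fingers, z is the direction in which the jaws open and shut, and the axes are right-handed (so a half turn about x gives the same grasp; the last joint's range is limited). The gripper opens to 87 mm and grips with 3 to 60 N. Pads are 19 mm wide; open, the fingers measure 117 mm over their backs; the gripper's body (75 mm by 190 mm) begins 51 mm behind the grasp point.
Start: joints at [0.014, 0.321, -0.07, 1.45, 0.023, 1.371, -0.057], TCP at [0.65, -0, 0.223] pointing down, gripper open.
Joint ranges: [-2.86, 2.86], [-0.3, 2.09], [-1.38, 1.24], [0.06, 2.45], [-1.56, 4.7], [0.09, 2.05], [-2.69, 2.69]. Speed limits (rad/s): [2.57, 2.57, 3.14, 3.14, 3.14, 3.14, 3.14].

## Interface

Orientations are given as a rotation vector (axis times angle).
In Python, from bench import telemetry, viewer, workorder gives the robot as it stands.
- The arm moves only by the shell command python3 -m creep 'ROWS' [FORCE]. ROWS is JSON, a list of rows, each an object of numbers: "fingers": the opening, from 0 (shut) to 1 (fully open); "x", "y", "z": the shift along the tool's x, y, z in units of 40 mm (1.0 is 40 mm); "twist": the turn about the tool's x in units of 5 degrees (1.0 is 5 degrees). In form: [{"fingers": .., "x": .., "y": .., "z": .., "twist": ..}, ...]. A call has 1 to 20 rows; each row is the pose to reach, as a shift and turn from the pose commanded when the call began, along the tool's axes at that moment; what a row does not reach only later rows make up. A row lasts 1/12 s, in which the tool goes at most 41.7 mm and 7.16 degrees, less where a joint would pass 70% of its speed; a pose out of reach is approached as far as the arm can. A call with a gripper value outside its range is refused whole. The fingers move at their own pace and stop on an object; FORCE is the grip in N (left out, the last holds). Time passes only in rows, so rows that repeat a pose let the fingers close. It gives the time, the measured TCP pose, the force and the opening at its end, in the units of the state.
- telemetry.get_state(): the state, without advancing time (a new reading comes with each control period).
- viewer.get_image(name): name is "scene" or "side" or "wrist"; returns a dict with "pixels" (400x640x3 uint8, red, green, blue), "z_map" (400x640 float32, m along the optical axis (not along the pixel's ray), 0 where there is no reading), "K" (3x3 intrinsics, pixels), "xyz" and "attitude" of the camera in the world. Camera axes: x right, y up, looking along -z (the intrinsics and any distortion apply to the point x, -y, -z); pixel columns grow to the right and rows downward; lengths in m; the calibration is good to about 2 mm. A picture is of the moment at which its call begins.
- workorder.close_job(): hands the job in, once; it reports no verdict.
The state is a dict: "time": time; "joint_positions": joint angles; "qd": joint speeds; "joint_torque": joint torques, N m; "position": TCP position; "tool_rot": TCP orientation; "ft_force": force on the tool from outside, world axes, zero at the start; "torque": the same for the moment, N m; "grip_width": opening from 0.0 (shut) to 1.0 (fully open).
Only numpy, scipy, OpenCV 4.12 (cv2) and the standard library are available. Lean on these libraries where they do the work, as an engineer would, in place of code of your own. Each camera call takes 0.05 s, during which the arm holds its last target.

## Task

Load the two loose clamp shoes from the blue mat into the sloping rail on the green stand, necks up and tongue end first, facing the same way as the shoe already fixed at its low end. They go in at the open flared part at the high end and slide down by themselves; both must finish fully home under the lips, one close behind the other. The other parts on the mat are not needed.

Things in the scene. Friction and masses are not known exactly. Their poses are not given: they have to be found in the camera images.
- rail: Fixed rail, smooth white floor, steel sides, green stand; slopes 28 deg down away from the robot. Origin: on the floor, centre line, where a shoe's neck axis is best set down. x downhill, y across, z square to floor. Flared open part x -55 to 60 mm: walls 12 mm high, 73 mm apart narrowing to 48. A shoe let go there slides down unaided until it meets the shoe ahead.
- rail_mouth (a point): Start of the rail's tube, on the floor, 60 mm downhill of the rail's origin, same axes. Tube 195 mm long, 48 wide, 30 high inside; two 4 mm lips on top leave a 30 mm slot for the necks. A like shoe is fixed at the bottom, tongue downhill, heel face 125 mm past this point. Loaded shoes come to rest with neck axes about 87 and 27 mm past this point.
- shoe_a_neck (a point): Loose dark steel clamp shoe, under 0.55 kg. Foot 40 long x 34 wide x 22 mm high; tongue 20 x 16 x 14 high on one end; upright square neck 16 x 16, 46 tall, on top: grip it there. 68 mm tall in all. Point: middle of the neck, 45 mm above the underside, 23 above the foot's top. x to the tongue (tip 38 mm from neck axis, heel face 22 the other way), y across, z up.
- shoe_b_neck (a point): The other loose clamp shoe, identical; same point and axes. Both stand on the 3 mm thick blue mat. Only these two have a rectangular foot with a tongue and a square neck.
Things that resemble listed ones, but are neither listed nor needed, are in the scene too. Leave any red or yellow look-alike of the part that bears shoe_a_neck alone. Leave any pink look-alike of the part that bears shoe_b_neck alone.

How it is judged:
At the end, for the whole second after the job is handed in: Both shoes, in either order, in the rail's tube: neck axis 72 to 165 mm down the rail from its origin and within 14 mm of the centre line, mid-neck 30 to 60 mm off the floor, tongue downhill (pointing at least 10 degrees below level) (x of shoe_a_neck in the frame of rail between 0.072 and 0.165 m and y of shoe_a_neck in the frame of rail between -0.014 and 0.014 m and z of shoe_a_neck in the frame of rail between 0.03 and 0.06 m and angle between each of shoe_a_neck, shoe_b_neck's own x axis and vertical above 1.745 rad and x of shoe_b_neck in the frame of rail between 0.072 and 0.165 m and y of shoe_b_neck in the frame of rail between -0.014 and 0.014 m and z of shoe_b_neck in the frame of rail between 0.03 and 0.06 m); the robot touches nothing.
It also fails if it takes over 51 s, if anything falls off the work surface, if the arm or the gripper's body presses on something with over 40 N, if the wrist force passes 120 N, or if a joint passes its speed limit or range.

## Working session

There is one attempt and no reset: what is moved stays moved. The work goes in short steps, Python scripts to look and compute and a shell command to move; the robot and the scene stay as the last step left them, time stands still between calls to the robot, and variables do not carry over. Pictures are saved under pics/ and viewed, and the job is handed in when it is done.

```bash
ls; mkdir -p pics; python3 - <<'E'
from bench import telemetry, viewer
import cv2, numpy as np, pickle
print(telemetry.get_state())
for n in ["scene","side","wrist"]:
    d=viewer.get_image(n); pickle.dump(d,open(f'pics/{n}0.pkl','wb'))
    cv2.imwrite(f'pics/{n}0.png',d['pixels'][:,:,::-1]); print(n,d['K'],d['xyz'],d['attitude'],[k for k in d])
E
```

```text
pics
{'time': 0.0, 'joint_positions': array([ 0.01408694,  0.32179789, -0.07007501,  1.45169663,  0.02264032,
        1.37079281, -0.05693962]), 'qd': array([-1.92258686e-04,  5.53205029e-05,  5.69185910e-04,  1.28713473e-03,
        5.97680456e-04, -4.63230843e-04, -5.93021881e-04]), 'joint_torque': array([-2.58547143e-04, -4.91284704e+01, -4.03903294e-01, -3.12526345e+01,
       -6.40594075e-02,  4.37659642e-02,  1.61017233e-04]), 'position': array([ 6.49438162e-01, -6.25037472e-05,  2.21466903e-01]), 'tool_rot': array([-1.14433544e-04,  1.57269923e+00, -1.09220932e-04]), 'ft_force': array([-0.47471389,  0.4196978 ,  0.80359541]), 'torque': array([-0.02074604,  0.01814404, -0.00101515]), 'grip_width': 0.9985420916696931}
scene [[431.35971145   0.         314.94789194]
 [  0.         431.35971145 197.17367586]
 [  0.           0.           1.        ]] [1.15091268 0.14496175 0.72188732] [0.53548802 0.72009385 1.73230806] ['pixels', 'z_map', 'K', 'xyz', 'attitude']
side [[380.2229712    0.         327.27444682]
 [  0.         380.2229712  200.07934516]
 [  0.           0.           1.        ]] [0.34644257 0.54547961 0.67264613] [ 0.18528813 -1.15188095 -2.54369729] ['pixels', 'z_map', 'K', 'xyz', 'attitude']
wrist [[305.70880285   0.         317.11819768]
 [  0.         305.70880285 201.27534957]
 [  0.           0.           1.        ]] [0.65105438 0.07008818 0.38356381] [-0.25844954  0.00189961  0.0003762 ] ['pixels', 'z_map', 'K', 'xyz', 'attitude']
```

View pics/scene0.png

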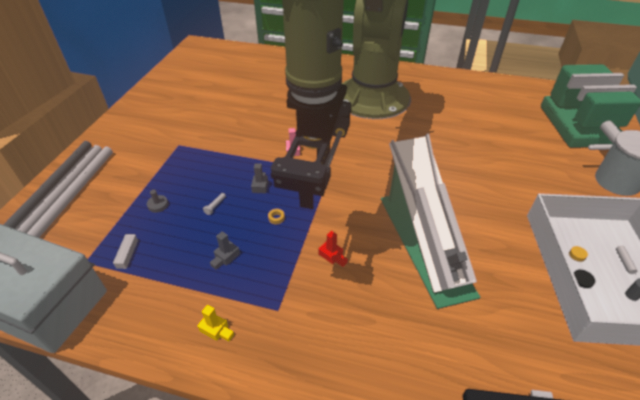

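View pics/side0.png

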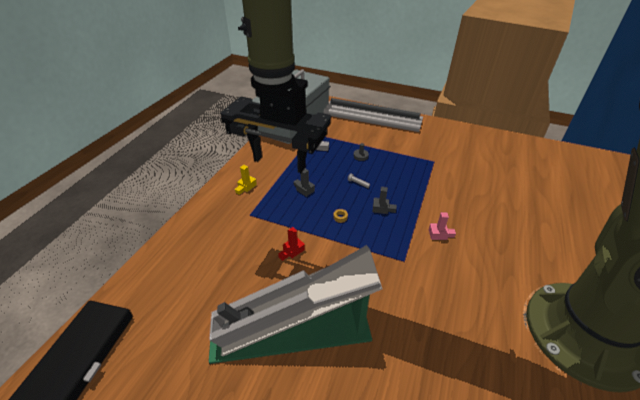

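View pics/wrist0.png

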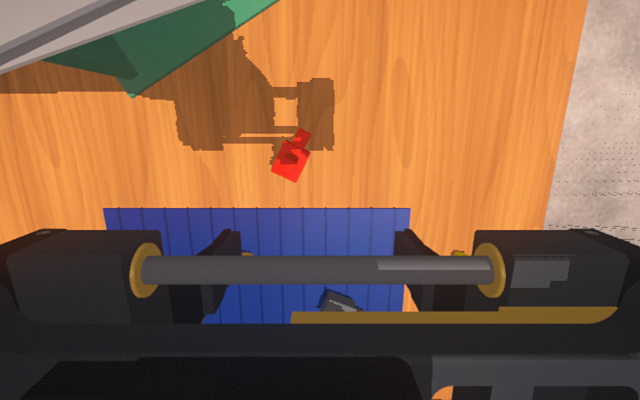

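```bash
cat > h.py <<'E'
import cv2, numpy as np, pickle
from scipy.spatial.transform import Rotation as R
def load(n): return pickle.load(open(f'pics/{n}.pkl','rb'))
def cloud(d):
    K=d['K'];z=d['z_map'];v,u=np.mgrid[0:z.shape[0],0:z.shape[1]]
    P=np.stack([(u-K[0,2])/K[0,0]*z,-(v-K[1,2])/K[1,1]*z,-z],-1)
    W=P@R.from_rotvec(d['attitude']).as_matrix().T+d['xyz']; W[z<=0]=np.nan
    return W
def proj(d,p):
    q=(np.asarray(p)-d['xyz'])@R.from_rotvec(d['attitude']).as_matrix()
    return np.stack([d['K'][0,2]+d['K'][0,0]*q[...,0]/-q[...,2], d['K'][1,2]-d['K'][1,1]*q[...,1]/-q[...,2]],-1)
E
python3 - <<'E'
from h import *
for n in ['scene0','side0']:
    d=load(n);W=cloud(d)
    hsv=cv2.cvtColor(d['pixels'],cv2.COLOR_RGB2HSV)
    # necks: dark grey with height
    m=(hsv[...,1]<90)&(hsv[...,2]<150)&(W[...,2]>0.008)&(W[...,2]<0.085)&(W[...,0]>0.3)&(W[...,0]<0.95)&(W[...,1]<0.0 if 0 else abs(W[...,1])<0.6)
    k,l,s,c=cv2.connectedComponentsWithStats(m.astype(np.uint8))
    for i in range(1,k):
        if s[i,4]>60: 
            q=W[l==i]; print(n,s[i],c[i].round(),q.mean(0).round(3),q.min(0).round(3),q.max(0).round(3))
    tab=W[(hsv[...,0]>5)&(hsv[...,0]<20)&(abs(W[...,2])<0.02)]; print('table z',np.median(tab[:,2]))
    mat=W[(hsv[...,0]>110)&(hsv[...,1]>150)&(abs(W[...,2])<0.02)]; print('mat',np.median(mat[:,2]),np.nanmin(mat,0),np.nanmax(mat,0))
def crop(n,x,y,w,h,o):
    im=load(n)['pixels'][y:y+h,x:x+w,::-1]; cv2.imwrite(o,cv2.resize(im,None,fx=4,fy=4,interpolation=cv2.INTER_CUBIC))
crop('scene0',140,140,150,140,'pics/c1.png'); crop('side0',280,130,150,110,'pics/c2.png')
E
```

```text
scene0 [251 164  17  29 344] [259. 179.] [ 0.473 -0.187  0.034] [ 0.431 -0.209  0.008] [ 0.491 -0.169  0.071]
scene0 [388 177  18  27 288] [396. 192.] [0.438 0.13  0.04 ] [0.425 0.115 0.008] [0.446 0.153 0.084]
scene0 [146 190  21  22 294] [156. 202.] [ 0.589 -0.394  0.02 ] [ 0.562 -0.421  0.008] [ 0.609 -0.374  0.05 ]
scene0 [203 195  22  20  82] [212. 206.] [ 0.565 -0.267  0.014] [ 0.52  -0.283  0.008] [ 0.585 -0.257  0.023]
scene0 [ 528  197  112  147 3493] [574. 288.] [0.595 0.477 0.038] [0.396 0.422 0.008] [0.69  0.587 0.07 ]
scene0 [ 543  196   83   23 1419] [583. 206.] [0.378 0.525 0.04 ] [0.36  0.434 0.008] [0.397 0.6   0.069]
scene0 [ 31 198  40  40 213] [ 50. 220.] [ 0.696 -0.597  0.015] [ 0.628 -0.6    0.008] [ 0.748 -0.592  0.022]
scene0 [445 223  24  59 441] [455. 262.] [0.616 0.264 0.058] [0.543 0.241 0.024] [0.648 0.292 0.085]
scene0 [424 230  26  61 310] [437. 264.] [0.63  0.23  0.061] [0.574 0.198 0.009] [0.674 0.256 0.085]
scene0 [210 232  29  37 547] [224. 251.] [ 0.687 -0.181  0.031] [ 0.656 -0.203  0.008] [ 0.717 -0.159  0.073]
scene0 [113 236  24  32 149] [127. 
[... 1338 characters left out ...]
.651 -0.204  0.008] [ 0.712 -0.158  0.071]
side0 [348 174  22  13  64] [356. 180.] [ 0.555 -0.263  0.013] [ 0.518 -0.279  0.008] [ 0.58  -0.255  0.023]
side0 [373 187  24  26 311] [383. 202.] [ 0.46  -0.183  0.03 ] [ 0.427 -0.204  0.008] [ 0.487 -0.167  0.071]
side0 [211 294  76  39 959] [245. 312.] [0.61  0.239 0.064] [0.547 0.191 0.023] [0.664 0.29  0.085]
side0 [   9  301  123   99 5554] [ 75. 354.] [0.856 0.4   0.027] [0.802 0.299 0.008] [0.916 0.495 0.032]
side0 [ 210  320   80   37 1187] [247. 335.] [0.586 0.274 0.057] [0.517 0.235 0.008] [0.661 0.308 0.085]
table z -0.0016710555562486906
mat 0.0010725820855643775 [ 0.37052284 -0.45833305 -0.00383694] [0.76813204 0.05547638 0.01856658]
```

```bash
sleep 1
```

```text
(no output)
```

View pics/c1.png

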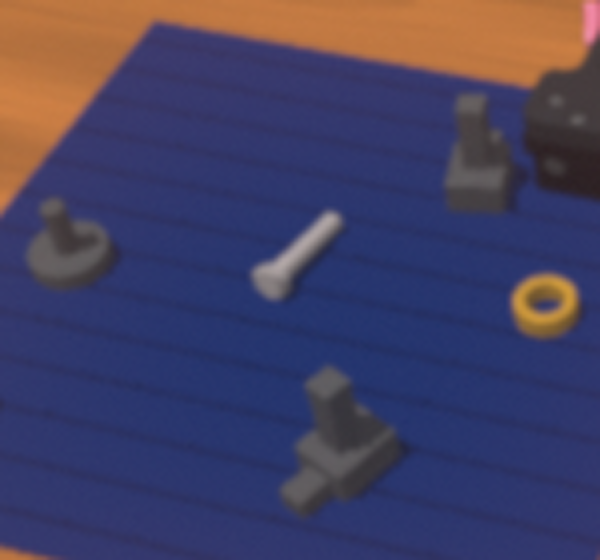

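View pics/c2.png

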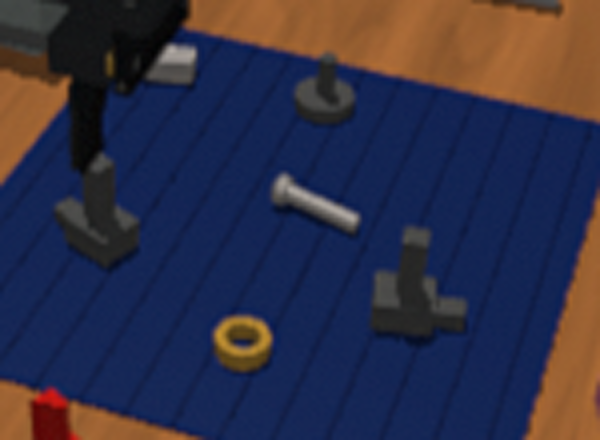

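```bash
python3 - <<'E'
from h import *
for name,cx,cy in [('near',.46,-.187),('far',.68,-.18)]:
  foot=[];
  for n in ['scene0','side0']:
    d=load(n);W=cloud(d)
    hsv=cv2.cvtColor(d['pixels'],cv2.COLOR_RGB2HSV)
    near=(abs(W[...,0]-cx)<.055)&(abs(W[...,1]-cy)<.055)&(hsv[...,1]<120)
    q=W[near&(W[...,2]>.062)&(W[...,2]<.08)]; print(name,n,'top',len(q),q.mean(0).round(4),q.min(0).round(4),q.max(0).round(4))
    q=W[near&(W[...,2]>.034)&(W[...,2]<.064)]; print('  neck',len(q),q.mean(0).round(4), cv2.minAreaRect((q[:,:2]*1000).astype(np.float32)))
    f=W[near&(W[...,2]>.006)&(W[...,2]<.03)]; foot.append(f)
    print('  foot',cv2.minAreaRect((f[:,:2]*1000).astype(np.float32)))
  f=np.vstack(foot); print(' both',cv2.minAreaRect((f[:,:2]*1000).astype(np.float32)))
# rail
for n in ['scene0','side0']:
    d=load(n);W=cloud(d);hsv=cv2.cvtColor(d['pixels'],cv2.COLOR_RGB2HSV)
    m=(hsv[...,1]<60)&(hsv[...,2]>190)&(W[...,0]>.3)&(W[...,0]<.75)&(W[...,1]>.05)&(W[...,1]<.4)&(W[...,2]>.03)
    q=W[m];print(n,len(q))
    o=np.zeros((400,640,3),np.uint8);o[m]=255;
    A=np.c_[q[:,:2],np.ones(len(q))];
    for _ in range(5):
        s,*_=np.linalg.lstsq(A,q[:,2],rcond=None); r=q[:,2]-A@s; k=abs(r)<max(.003,np.median(abs(r))*2); q=q[k];A=A[k]
    nrm=np.array([-s[0],-s[1],1]);nrm/=np.linalg.norm(nrm)
    print(len(q),s,np.degrees(np.arccos(nrm[2])),np.degrees(np.arctan2(nrm[1],nrm[0])),q.min(0),q.max(0))
    x0,y0=(370,120) if n[:2]=='sc' else (200,230)
    cv2.imwrite(f'pics/rail_{n}.png',cv2.resize(d['pixels'][y0:y0+190,x0:x0+200,::-1],None,fx=3,fy=3,interpolation=cv2.INTER_CUBIC))
E
```

```text
near scene0 top 52 [ 0.4682 -0.1891  0.0682] [ 0.4584 -0.1987  0.0621] [ 0.4764 -0.1813  0.0714]
  neck 78 [ 0.4715 -0.1877  0.0495] ((469.2526550292969, -185.65237426757812), (11.89095401763916, 22.290061950683594), 55.87429428100586)
  foot ((460.5961608886719, -191.06640625), (59.04922103881836, 34.18266296386719), 11.848349571228027)
near side0 top 41 [ 0.4633 -0.1863  0.0676] [ 0.4553 -0.1967  0.0624] [ 0.4724 -0.1798  0.0711]
  neck 60 [ 0.4622 -0.1813  0.0491] ((464.2418518066406, -182.7950439453125), (10.15653133392334, 20.070838928222656), 71.25776672363281)
  foot ((456.0020446777344, -185.6959228515625), (60.9554557800293, 36.490760803222656), 3.207045316696167)
 both ((457.78253173828125, -189.37767028808594), (63.652244567871094, 38.7697639465332), 12.859383583068848)
far scene0 top 77 [ 0.6808 -0.1818  0.0685] [ 0.6701 -0.1925  0.0623] [ 0.6891 -0.173   0.0725]
  neck 102 [ 0.6836 -0.1795  0.0498] ((684.5927734375, -180.78985595703125), (12.545936584472656, 21.399690628051758), 22.561845779418945)
  foot ((686.8116455078125, -185.71998596191406), (34.52687454223633, 60.595069885253906), 64.93780517578125)
far side0 top 28 [ 0.6734 -0.1791  0.0675] [ 0.6666 -0.1906  0.0625] [ 0.6798 -0.1712  0.0707]
  neck 69 [ 0.6743 -0.1774  0.049 ] ((674.13037109375, -177.37603759765625), (19.195098876953125, 13.470263481140137), 27.01412582397461)
  foot ((683.2078247070312, -183.3590850830078), (34.82767105102539, 61.608009338378906), 64.97889709472656)
 both ((684.8385620117188, -184.36819458007812), (35.2919921875, 65.32970428466797), 64.58443450927734)
scene0 2877
1617 [-0.46500277 -0.24388764  0.38848728] 27.703055226698805 27.676400772016198 [0.39112178 0.14669408 0.03016178] [0.65242396 0.23942326 0.16724998]
side0 1026
1025 [-0.4643706  -0.25973029  0.39044617] 28.0161618626296 29.219019038245982 [0.39469374 0.14757346 0.03465132] [0.60151157 0.29354987 0.16733871]
```

```bash
sleep 1
```

```text
(no output)
```

View pics/rail_scene0.png

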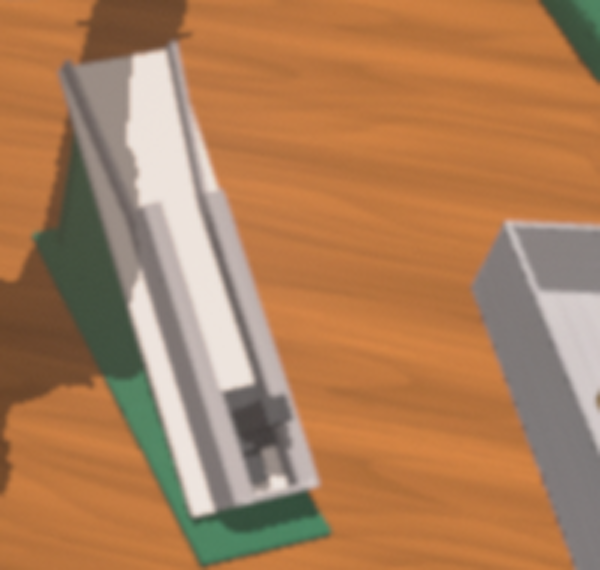

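View pics/rail_side0.png

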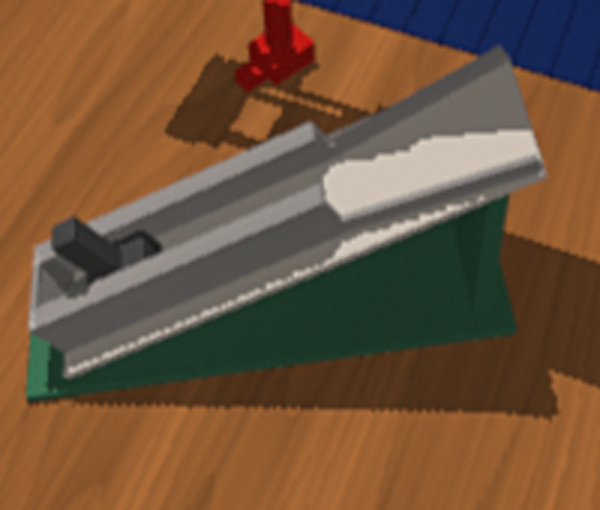

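```bash
python3 - <<'E'
from h import *
th=np.radians(28)
for psi in [26.5,27.5,28.5,29.5]:
  p=np.radians(psi)
  x=np.array([np.cos(th)*np.cos(p),np.cos(th)*np.sin(p),-np.sin(th)]);y=np.array([-np.sin(p),np.cos(p),0]);z=np.cross(x,y)
  for n in ['scene0','side0']:
    d=load(n);W=cloud(d)
    near=(W[...,0]>.3)&(W[...,0]<.75)&(W[...,1]>.05)&(W[...,1]<.4)&(W[...,2]>.02)
    q=W[near]-np.array([.45,.19,0]); L=np.c_[q@x,q@y,q@z]
    # floor height
    h=np.histogram(L[:,2],bins=np.arange(.1,.25,.002)); 
    # use white floor within central: first percentile
    fz=None
    F=L[(L[:,0]>-.13)&(L[:,0]<-.02)&(abs(L[:,1])<.02)]; fz=np.median(F[:,2]) if len(F) else np.nan
    T=L[(L[:,2]>fz+.028)&(L[:,2]<fz+.042)]
    out=[]
    for a in np.arange(T[:,0].min()+.015,T[:,0].max()-.01,.04):
        s=T[(T[:,0]>a)&(T[:,0]<a+.04)]
        if len(s)>10: out.append((round(a,3),len(s),*np.percentile(s[:,1],[2,98]).round(4),s[:,2].mean().round(4)))
    print(psi,n,'floor',fz,'lip x',np.percentile(T[:,0],[.5,99.5]).round(4),'all x',L[:,0].min().round(4),L[:,0].max().round(4)); print(*out,sep='\n')
E
```

```text
26.5 scene0 floor 0.11782121595593406 lip x [-0.0178  0.1759] all x -0.1363 0.1775
(np.float64(-0.005), 305, np.float64(-0.051), np.float64(0.0053), np.float64(0.1512))
(np.float64(0.035), 316, np.float64(-0.0487), np.float64(0.0075), np.float64(0.1513))
(np.float64(0.075), 334, np.float64(-0.0467), np.float64(0.0103), np.float64(0.1511))
(np.float64(0.115), 324, np.float64(-0.0444), np.float64(0.0125), np.float64(0.1514))
(np.float64(0.155), 220, np.float64(-0.0426), np.float64(0.013), np.float64(0.1511))
26.5 side0 floor 0.11663597759764302 lip x [-0.0197  0.1755] all x -0.1365 0.1773
(np.float64(-0.006), 351, np.float64(-0.0482), np.float64(0.0081), np.float64(0.1505))
(np.float64(0.034), 336, np.float64(-0.0462), np.float64(0.0103), np.float64(0.1504))
(np.float64(0.074), 330, np.float64(-0.0442), np.float64(0.0123), np.float64(0.1504))
(np.float64(0.114), 314, np.float64(-0.0417), np.float64(0.0147), np.float64(0.1505))
(np.float64(0.154), 193, np.float64(-0.0378), np.float64(0.0159), np.float64(0.15))
27.5 scene0 floor 0.11772053806161464 lip x [-0.0181  0.1755] all x -0.1361 0
[... 2292 characters left out ...]
np.float64(0.1506))
(np.float64(0.115), 319, np.float64(-0.0539), np.float64(0.0025), np.float64(0.1508))
(np.float64(0.155), 206, np.float64(-0.0536), np.float64(0.0017), np.float64(0.1506))
29.5 side0 floor 0.1165497140704442 lip x [-0.02    0.1741] all x -0.136 0.1761
(np.float64(-0.006), 354, np.float64(-0.0523), np.float64(0.0036), np.float64(0.15))
(np.float64(0.034), 338, np.float64(-0.0521), np.float64(0.0037), np.float64(0.1499))
(np.float64(0.074), 327, np.float64(-0.0521), np.float64(0.0042), np.float64(0.1499))
(np.float64(0.114), 310, np.float64(-0.0511), np.float64(0.0044), np.float64(0.1503))
(np.float64(0.154), 195, np.float64(-0.0495), np.float64(0.0049), np.float64(0.1496))
```

```bash
cat >> h.py <<'E'
th=np.radians(28);p=np.radians(30)
RX=np.array([np.cos(th)*np.cos(p),np.cos(th)*np.sin(p),-np.sin(th)]);RY=np.array([-np.sin(p),np.cos(p),0]);RZ=np.cross(RX,RY)
B=np.array([.45,.19,0])
def plan(target_tcp,jaw_deg=None):
    from bench import telemetry
    s=telemetry.get_state();M=R.from_rotvec(s['tool_rot']).as_matrix()
    d=M.T@(np.asarray(target_tcp)-s['position'])/.04
    j=np.degrees(np.arctan2(M[1,2],M[0,2]))
    print('t',round(s['time'],2),'pos',s['position'].round(4),'jaw',j.round(2),'grip',round(s['grip_width'],3),'F',s['ft_force'].round(1))
    print('shift units x,y,z',d.round(3),'twist units', None if jaw_deg is None else round(-(jaw_deg-j)/5,2))
E
python3 - <<'E'
from h import *
out=[]
for n in ['scene0','side0']:
    d=load(n);W=cloud(d)
    near=(W[...,0]>.3)&(W[...,0]<.75)&(W[...,1]>.05)&(W[...,1]<.4)&(W[...,2]>.02)
    q=W[near]-B; L=np.c_[q@RX,q@RY,q@RZ]
    F=L[(L[:,0]>-.13)&(L[:,0]<-.02)&(abs(L[:,1]+.025)<.02)]; fz=np.median(F[:,2])
    T=L[(L[:,2]>fz+.028)&(L[:,2]<fz+.042)]
    y=[np.mean(np.percentile(T[(T[:,0]>a)&(T[:,0]<a+.04),1],[2,98])) for a in (0,.04,.08,.12)]
    mx=np.percentile(T[:,0],.3)
    o=B+(mx-.06)*RX+np.mean(y)*RY+fz*RZ
    print(n,np.round(y,4),mx,fz,'lip',np.median(T[:,2]),'origin',o.round(4)); out.append(o)
o=np.mean(out,0);print('origin',o,np.hypot(*o[:2]))
for n in ['scene0','side0']:
    d=load(n); 
    print([proj(d,o+a*RX+b*RY).round().tolist() for a,b in [(0,0),(-.055,.036),(-.055,-.036),(.06,0),(.185,0)]])
# side faces in flare: centre check at x in -.05..0 wall tops
plan([.677,-.1815,.1],65)
d=load('side0');W=cloud(d);hsv=cv2.cvtColor(d['pixels'],cv2.COLOR_RGB2HSV)
for nm,m in dict(pink=(hsv[...,0]>160)&(hsv[...,1]>60)&(hsv[...,1]<160)&(hsv[...,2]>180),red=((hsv[...,0]>175)|(hsv[...,0]<4))&(hsv[...,1]>200)).items():
    print(nm,np.nanmean(W[m],0),m.sum())
E
```

```text
scene0 [-0.0278 -0.0276 -0.0276 -0.0275] -0.019546609422997473 0.11689741869275803 lip 0.15060634702280046 origin [0.4505 0.1584 0.1406]
side0 [-0.025  -0.0252 -0.0253 -0.0247] -0.020354872284899083 0.11644890235066645 lip 0.1502072501108629 origin [0.4484 0.1602 0.1405]
origin [0.44946596 0.15928983 0.14055089] 0.4768573096586199
[[416.0, 164.0], [424.0, 137.0], [392.0, 142.0], [424.0, 191.0], [443.0, 251.0]]
[[345.0, 279.0], [380.0, 284.0], [369.0, 251.0], [315.0, 293.0], [254.0, 319.0]]
t 0.15 pos [ 6.496e-01 -1.000e-04  2.217e-01] jaw 0.0 grip 0.999 F [-0.  -0.4  0.1]
shift units x,y,z [ 3.043 -4.536  0.69 ] twist units -13.0
pink [ 0.30725881 -0.15652499  0.02700965] 137
red [0.61426105 0.03421014 0.02715792] 420
```

Possible shoes in the scene view:
- Dark, square neck, tongue: (224,250).
- Dark, square neck, tongue: (259,179).
- Dark knob with a round base: (156,202). Not a match.
- Red (332,248), yellow (213,325) and pink (293,140): look-alikes to leave alone.

The crops confirm the first two have a rectangular foot with a tongue and a square neck. I'll start with the far one at (224,250).

```bash
python3 -m creep '[{"fingers":0.6,"x":1,"y":-4.54,"z":0.69,"twist":-13},{"fingers":0.6,"x":1,"y":-4.54,"z":0.69,"twist":-13},{"fingers":0.6,"x":1,"y":-4.54,"z":0.69,"twist":-13},{"fingers":0.6,"x":1,"y":-4.54,"z":0.69,"twist":-13},{"fingers":0.6,"x":2.5,"y":-4.54,"z":0.69,"twist":-13},{"fingers":0.6,"x":2.5,"y":-4.54,"z":0.69,"twist":-13},{"fingers":0.6,"x":2.5,"y":-4.54,"z":0.69,"twist":-13},{"fingers":0.6,"x":2.5,"y":-4.54,"z":0.69,"twist":-13},{"fingers":0.6,"x":2.5,"y":-4.54,"z":0.69,"twist":-13},{"fingers":0.6,"x":2.5,"y":-4.54,"z":0.69,"twist":-13},{"fingers":0.6,"x":2.5,"y":-4.54,"z":0.69,"twist":-13},{"fingers":0.6,"x":2.5,"y":-4.54,"z":0.69,"twist":-13}]' 20
cat > look.py <<'E'
import sys
from h import *
from bench import viewer
for n in sys.argv[2:]:
    d=viewer.get_image(n); k=f'{n}{sys.argv[1]}'; pickle.dump(d,open(f'pics/{k}.pkl','wb')); cv2.imwrite(f'pics/{k}.png',d['pixels'][:,:,::-1])
E
python3 look.py 1 wrist side; python3 -c "
from h import *; plan([.677,-.1815,.029],65)"
```

```text
time: 1.15
position: [0.6775, -0.1816, 0.1225]
tool_rot: [-0.88, 1.386, 0.88]
ft_force: [-0.4, 0.5, 0.3]
grip_width: 0.598
t 1.25 pos [ 0.6776 -0.1815  0.1227] jaw 64.9 grip 0.603 F [ 0.6 -0.2  0. ]
shift units x,y,z [ 2.341  0.015 -0.006] twist units -0.02
```

```bash
sleep 1
```

```text
(no output)
```

View pics/wrist1.png

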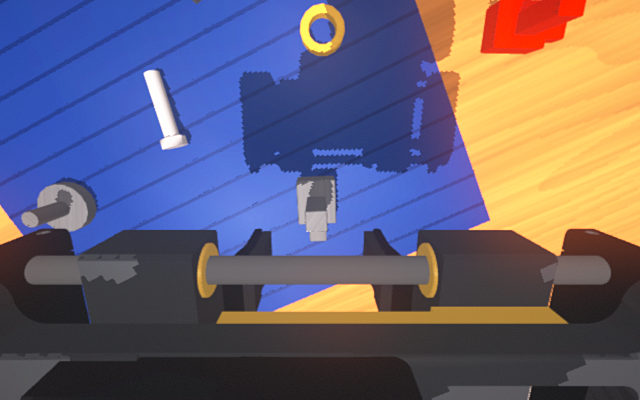

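View pics/side1.png

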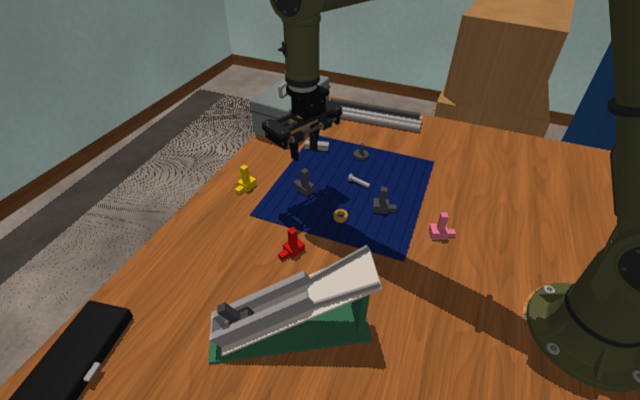

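The wrist view has the shoe's neck at about (317,225), centred between the fingers at (262) and (372) with its foot square to them. I'll descend.

```bash
python3 - <<'E'
from h import *
d=load('wrist1');W=cloud(d)
q=W[205:245,295:340].reshape(-1,3);
for lo,hi in [(.012,.03),(.03,.06),(.06,.08)]:
    k=q[(q[:,2]>lo)&(q[:,2]<hi)]; print(lo,len(k),k.min(0).round(4),k.max(0).round(4),k.mean(0).round(4))
E
python3 -m creep '[{"fingers":0.6,"x":1,"y":0,"z":0,"twist":0},{"fingers":0.6,"x":2,"y":0,"z":0,"twist":0},{"fingers":0.6,"x":2.34,"y":0,"z":0,"twist":0},{"fingers":0.6,"x":2.34,"y":0,"z":0,"twist":0}]' 20
python3 look.py 2 side scene;python3 -c "
from h import *; plan([.677,-.1815,.029],65)
a=load('side2')['pixels'][120:220,240:360,::-1];b=load('scene2')['pixels'][190:290,170:290,::-1]
cv2.imwrite('pics/c3.png',cv2.resize(np.hstack([a,b]),None,fx=3.3,fy=3.3))"
```

```text
0.012 479 [ 0.6737 -0.2038  0.015 ] [ 0.7172 -0.1679  0.0273] [ 0.696  -0.1888  0.0221]
0.03 51 [ 0.6702 -0.1872  0.0499] [ 0.6768 -0.1724  0.0599] [ 0.6729 -0.1801  0.0565]
0.06 519 [ 0.6702 -0.1924  0.0603] [ 0.6899 -0.1725  0.073 ] [ 0.6791 -0.182   0.07  ]
time: 1.58
position: [0.6738, -0.1807, 0.0239]
tool_rot: [-0.877, 1.392, 0.888]
ft_force: [-1.0, 0.7, -0.2]
grip_width: 0.596
t 1.68 pos [ 0.6781 -0.1816  0.0298] jaw 64.98 grip 0.598 F [-0.  -0.1  0.9]
shift units x,y,z [ 0.019  0.026 -0.009] twist units -0.0
```

```bash
sleep 1
```

```text
(no output)
```

View pics/c3.png

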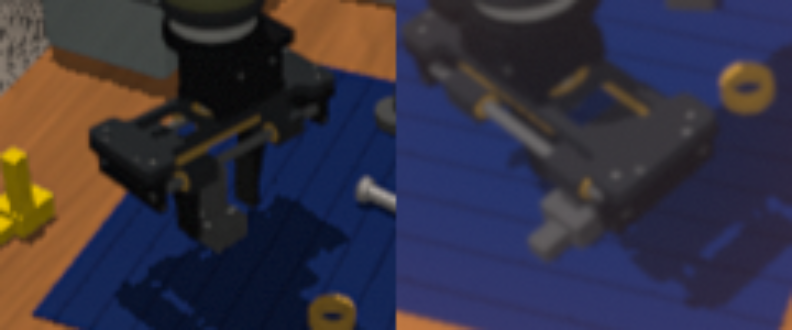

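The fingers straddle the neck, the tongue points towards the camera in the scene crop, and there was no contact. I'll close and lift.

```bash
python3 -m creep '[{"fingers":0,"x":0,"y":0,"z":0,"twist":0},{"fingers":0,"x":0,"y":0,"z":0,"twist":0},{"fingers":0,"x":0,"y":0,"z":0,"twist":0},{"fingers":0,"x":0,"y":0,"z":0,"twist":0},{"fingers":0,"x":0,"y":0,"z":0,"twist":0},{"fingers":0,"x":0,"y":0,"z":0,"twist":0}]' 30
python3 -m creep '[{"fingers":0,"x":-0.4,"y":0,"z":0,"twist":0},{"fingers":0,"x":-1,"y":0,"z":0,"twist":0},{"fingers":0,"x":-2,"y":0,"z":0,"twist":0},{"fingers":0,"x":-3,"y":0,"z":0,"twist":0},{"fingers":0,"x":-4,"y":0,"z":0,"twist":0},{"fingers":0,"x":-5,"y":0,"z":0,"twist":0},{"fingers":0,"x":-5.5,"y":0,"z":0,"twist":0},{"fingers":0,"x":-5.5,"y":0,"z":0,"twist":0},{"fingers":0,"x":-5.5,"y":0,"z":0,"twist":0}]'
python3 -c "
from h import *; plan([.45,.16,.26],120)"
```

```text
time: 2.18
position: [0.6779, -0.1817, 0.0295]
tool_rot: [-0.882, 1.384, 0.881]
ft_force: [-0.6, -0.3, -0.1]
grip_width: 0.234
time: 2.93
position: [0.6776, -0.1816, 0.2487]
tool_rot: [-0.882, 1.384, 0.882]
ft_force: [0.1, -0.3, -5.9]
grip_width: 0.18
t 2.93 pos [ 0.6776 -0.1816  0.2487] jaw 65.0 grip 0.18 F [ 0.1 -0.3 -5.9]
shift units x,y,z [-0.287  8.766  5.335] twist units -11.0
```

Gripped: the opening is 15.7 mm, and the wrist carries about 5.5 N. Next is the move over to the rail, turning as it goes.

```bash
python3 -m creep '[{"fingers":0,"x":0,"y":0.3,"z":0.2,"twist":-0.6},{"fingers":0,"x":0,"y":0.9,"z":0.6,"twist":-1.4},{"fingers":0,"x":0,"y":1.6,"z":1.0,"twist":-2.3},{"fingers":0,"x":0,"y":2.3,"z":1.4,"twist":-3.2},{"fingers":0,"x":0,"y":3.1,"z":1.9,"twist":-4.1},{"fingers":0,"x":0,"y":3.9,"z":2.4,"twist":-5.0},{"fingers":0,"x":0,"y":4.7,"z":2.9,"twist":-6.0},{"fingers":0,"x":0,"y":5.5,"z":3.4,"twist":-7.0},{"fingers":0,"x":0,"y":6.3,"z":3.9,"twist":-8.0},{"fingers":0,"x":0,"y":7.1,"z":4.4,"twist":-9.0},{"fingers":0,"x":0,"y":7.7,"z":4.75,"twist":-9.8},{"fingers":0,"x":0,"y":8.2,"z":5.05,"twist":-10.4},{"fingers":0,"x":0,"y":8.55,"z":5.27,"twist":-10.8},{"fingers":0,"x":0.2,"y":8.73,"z":5.37,"twist":-11},{"fingers":0,"x":0.3,"y":8.73,"z":5.37,"twist":-11},{"fingers":0,"x":0.3,"y":8.73,"z":5.37,"twist":-11},{"fingers":0,"x":0.3,"y":8.73,"z":5.37,"twist":-11},{"fingers":0,"x":0.3,"y":8.73,"z":5.37,"twist":-11}]'
python3 look.py 3 side scene wrist;python3 -c "
from h import *; plan([.452,.1606,.182],120)"
```

```text
time: 4.43
position: [0.4528, 0.1589, 0.2367]
tool_rot: [-1.581, 0.917, 1.581]
ft_force: [-0.0, 0.3, -4.5]
grip_width: 0.182
t 4.58 pos [0.4526 0.1599 0.2371] jaw 119.89 grip 0.18 F [ 0.3  0.3 -3. ]
shift units x,y,z [1.377 0.003 0.023] twist units -0.02
```

```bash
sleep 1
```

```text
(no output)
```

View pics/side3.png

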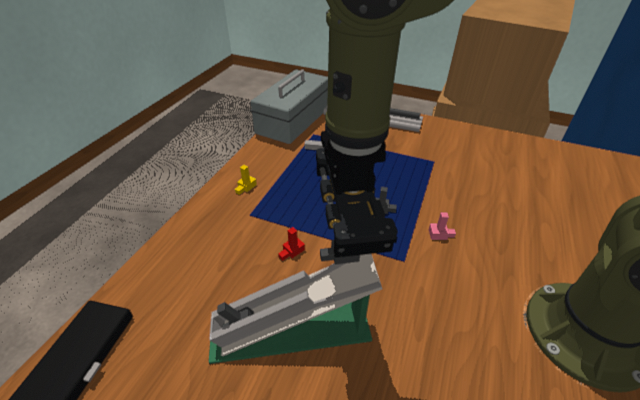

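View pics/scene3.png

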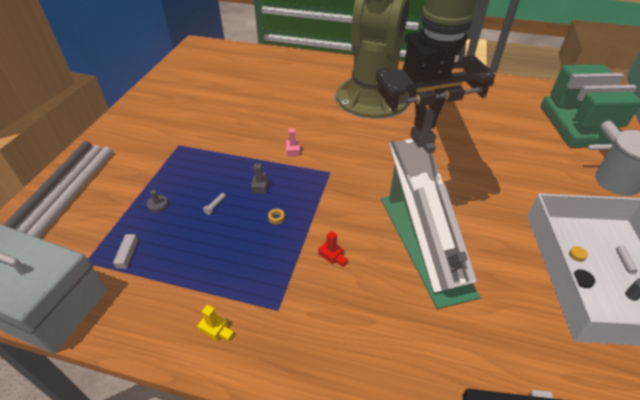

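View pics/wrist3.png

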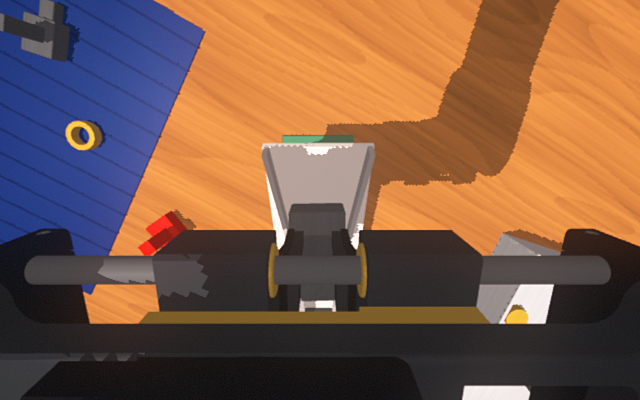

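Wrist view: the flared end is centred at (318,148), the gripped neck is at about (317,260) in line with the flare, and the tongue points down the rail. Now I'll lower it slowly.

```bash
python3 -m creep '[{"fingers":0,"x":0.3,"y":0,"z":0.02,"twist":0},{"fingers":0,"x":0.6,"y":0,"z":0.02,"twist":0},{"fingers":0,"x":0.9,"y":0,"z":0.02,"twist":0},{"fingers":0,"x":1.1,"y":0,"z":0.02,"twist":0},{"fingers":0,"x":1.2,"y":0,"z":0.02,"twist":0},{"fingers":0,"x":1.3,"y":0,"z":0.02,"twist":0},{"fingers":0,"x":1.3,"y":0,"z":0.02,"twist":0}]'
python3 look.py 4 side scene wrist;python3 -c "
from h import *; plan([.452,.1606,.179],120)
a=load('side4')['pixels'][200:350,220:400,::-1];b=load('scene4')['pixels'][90:240,360:510,::-1]
cv2.imwrite('pics/c4.png',cv2.resize(np.hstack([a,b]),None,fx=2.4,fy=2.4))
"
```

```text
time: 5.17
position: [0.4511, 0.1612, 0.184]
tool_rot: [-1.583, 0.915, 1.585]
ft_force: [0.2, 0.0, -4.8]
grip_width: 0.181
t 5.32 pos [0.4519 0.1615 0.1854] jaw 120.0 grip 0.181 F [ 0.1 -0.4 -4.1]
shift units x,y,z [ 0.161  0.009 -0.021] twist units 0.0
```

```bash
sleep 1
```

```text
(no output)
```

View pics/c4.png

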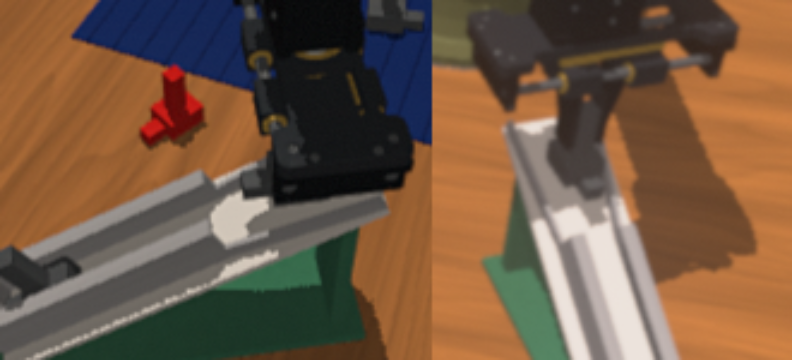

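View pics/wrist4.png

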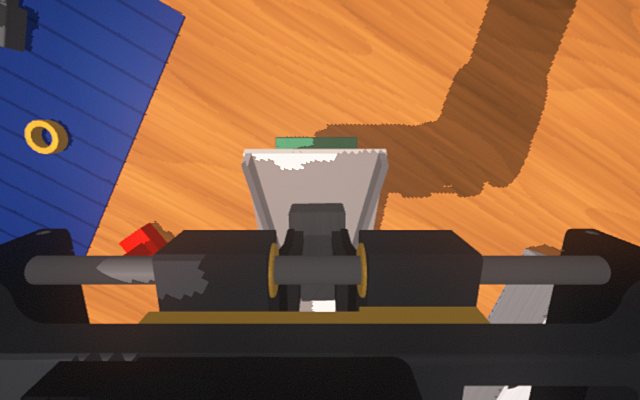

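The shoe hangs level inside the flare, centred. I'll creep down to contact.

```bash
python3 -m creep '[{"fingers":0,"x":0.05,"y":0,"z":-0.02,"twist":0},{"fingers":0,"x":0.1,"y":0,"z":-0.02,"twist":0},{"fingers":0,"x":0.15,"y":0,"z":-0.02,"twist":0},{"fingers":0,"x":0.15,"y":0,"z":-0.02,"twist":0}]' 12
python3 -c "
from h import *; plan([.452,.1606,.177],120)"
```

```text
time: 5.65
position: [0.4537, 0.1612, 0.1805]
tool_rot: [-1.586, 0.911, 1.58]
ft_force: [3.4, 0.4, 3.2]
grip_width: 0.179
t 5.65 pos [0.4537 0.1612 0.1805] jaw 120.0 grip 0.179 F [3.4 0.4 3.2]
shift units x,y,z [0.087 0.045 0.009] twist units 0.0
```

Contact: the vertical force rose by about 8 N and the heel is on the floor. I'll open the fingers and let the shoe tip and slide.

```bash
python3 -m creep '[{"fingers":0.5,"x":0,"y":0,"z":0,"twist":0},{"fingers":0.5,"x":0,"y":0,"z":0,"twist":0},{"fingers":0.5,"x":0,"y":0,"z":0,"twist":0},{"fingers":0.5,"x":0,"y":0,"z":0,"twist":0},{"fingers":0.5,"x":0,"y":0,"z":0,"twist":0},{"fingers":0.5,"x":0,"y":0,"z":0,"twist":0}]'
python3 look.py 5 side scene wrist;python3 -c "
from h import *; plan([.452,.1606,.177],120)
a=load('side5')['pixels'][200:350,200:380,::-1];b=load('scene5')['pixels'][120:300,360:510,::-1]
cv2.imwrite('pics/c5.png',np.hstack([cv2.resize(a,None,fx=2.4,fy=2.4),cv2.resize(b,None,fx=2,fy=2)]))
"
```

```text
time: 6.15
position: [0.4517, 0.1605, 0.1788]
tool_rot: [-1.583, 0.915, 1.584]
ft_force: [-0.6, 0.4, -0.8]
grip_width: 0.478
t 6.3 pos [0.4519 0.1606 0.1789] jaw 120.0 grip 0.496 F [-0.4  0.8 -0.1]
shift units x,y,z [ 0.048 -0.003 -0.002] twist units 0.0
```

```bash
sleep 1
```

```text
(no output)
```

View pics/c5.png

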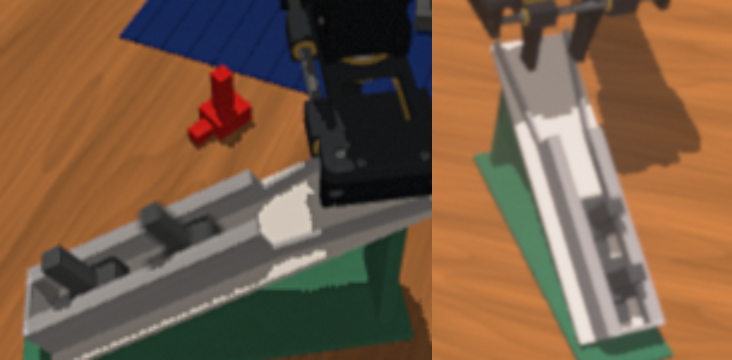

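The first shoe slid home behind the fixed one. Now the second shoe.

```bash
python3 -m creep '[{"fingers":0.5,"x":-0.5,"y":0,"z":0,"twist":0},{"fingers":0.5,"x":-1.2,"y":0,"z":0,"twist":0},{"fingers":0.5,"x":-1.6,"y":0.1,"z":-0.3,"twist":0},{"fingers":0.6,"x":-1.6,"y":0.5,"z":-1.0,"twist":0.5},{"fingers":0.6,"x":-1.6,"y":0.9,"z":-1.8,"twist":1},{"fingers":0.6,"x":-1.6,"y":1.4,"z":-2.6,"twist":1.5},{"fingers":0.6,"x":-1.6,"y":1.8,"z":-3.4,"twist":2},{"fingers":0.6,"x":-1.4,"y":2.2,"z":-4.2,"twist":2.5},{"fingers":0.6,"x":-1,"y":2.6,"z":-5,"twist":3},{"fingers":0.6,"x":-0.6,"y":3.1,"z":-5.9,"twist":3.4},{"fingers":0.6,"x":0,"y":3.6,"z":-6.8,"twist":3.8},{"fingers":0.6,"x":0.6,"y":3.9,"z":-7.4,"twist":3.8},{"fingers":0.6,"x":1,"y":4.06,"z":-7.73,"twist":3.8},{"fingers":0.6,"x":1.3,"y":4.06,"z":-7.73,"twist":3.8},{"fingers":0.6,"x":1.3,"y":4.06,"z":-7.73,"twist":3.8},{"fingers":0.6,"x":1.3,"y":4.06,"z":-7.73,"twist":3.8},{"fingers":0.6,"x":1.3,"y":4.06,"z":-7.73,"twist":3.8}]' 30
python3 look.py 6 wrist;python3 - <<'E'
from h import *
d=load('wrist6');W=cloud(d)
hsv=cv2.cvtColor(d['pixels'],cv2.COLOR_RGB2HSV)
m=(abs(W[...,0]-.46)<.06)&(abs(W[...,1]+.188)<.05)&(hsv[...,1]<110)
for lo,hi in [(.012,.03),(.06,.08)]:
    k=W[m&(W[...,2]>lo)&(W[...,2]<hi)]; print(lo,len(k),k.min(0).round(4),k.max(0).round(4),k.mean(0).round(4),cv2.minAreaRect((k[:,:2]*1000).astype(np.float32)))
plan([.466,-.188,.029],101)
E
```

```text
time: 7.72
position: [0.4669, -0.187, 0.1281]
tool_rot: [-1.352, 1.11, 1.349]
ft_force: [0.0, 0.4, 0.5]
grip_width: 0.601
0.012 1444 [ 0.4284 -0.209   0.0123] [ 0.4909 -0.1691  0.0298] [ 0.4567 -0.191   0.0224] ((458.7420959472656, -190.9484100341797), (59.4477653503418, 33.51286315917969), 11.760147094726562)
0.06 496 [ 0.4574 -0.1983  0.0604] [ 0.4753 -0.1805  0.0727] [ 0.4653 -0.1895  0.07  ] ((466.5865478515625, -189.20254516601562), (16.281221389770508, 15.324545860290527), 11.526285171508789)
t 7.77 pos [ 0.4671 -0.1871  0.1284] jaw 101.15 grip 0.599 F [-0.1  0.2  0.5]
shift units x,y,z [ 2.485  0.038 -0.013] twist units 0.03
```

View pics/wrist6.png

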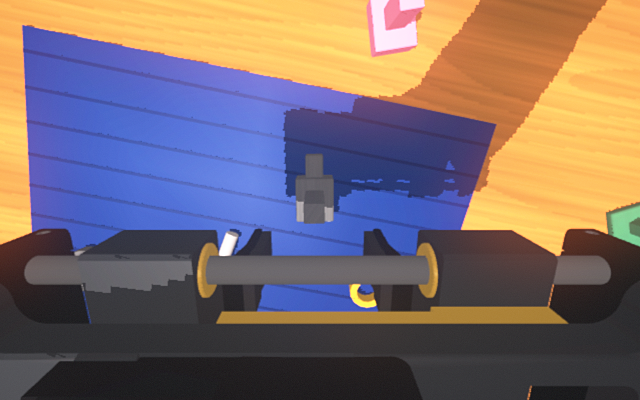

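Wrist view: the second shoe's neck and tongue are at about (314,190), between the fingers, with the tongue towards image top. Measured neck position is (0.4666, -0.1892), yaw 191.7°. I'll descend gently.

```bash
python3 -m creep '[{"fingers":0.6,"x":0.6,"y":0.02,"z":-0.05,"twist":-0.1},{"fingers":0.6,"x":1.2,"y":0.02,"z":-0.05,"twist":-0.1},{"fingers":0.6,"x":1.8,"y":0.02,"z":-0.05,"twist":-0.1},{"fingers":0.6,"x":2.2,"y":0.02,"z":-0.05,"twist":-0.1},{"fingers":0.6,"x":2.4,"y":0.02,"z":-0.05,"twist":-0.1},{"fingers":0.6,"x":2.48,"y":0.02,"z":-0.05,"twist":-0.1},{"fingers":0.6,"x":2.48,"y":0.02,"z":-0.05,"twist":-0.1},{"fingers":0,"x":2.48,"y":0.02,"z":-0.05,"twist":-0.1},{"fingers":0,"x":2.48,"y":0.02,"z":-0.05,"twist":-0.1},{"fingers":0,"x":2.48,"y":0.02,"z":-0.05,"twist":-0.1},{"fingers":0,"x":2.48,"y":0.02,"z":-0.05,"twist":-0.1},{"fingers":0,"x":2.48,"y":0.02,"z":-0.05,"twist":-0.1},{"fingers":0,"x":2.48,"y":0.02,"z":-0.05,"twist":-0.1},{"fingers":0,"x":2.48,"y":0.02,"z":-0.05,"twist":-0.1},{"fingers":0,"x":2.48,"y":0.02,"z":-0.05,"twist":-0.1}]' 30
python3 -c "
from h import *; plan([.4666,-.189,.245],-60)"
```

```text
time: 9.02
position: [0.4655, -0.1904, 0.0279]
tool_rot: [-1.356, 1.107, 1.356]
ft_force: [-0.1, 0.7, 1.2]
grip_width: 0.179
t 9.02 pos [ 0.4655 -0.1904  0.0279] jaw 101.51 grip 0.179 F [-0.1  0.7  1.2]
shift units x,y,z [-5.428 -0.034  0.028] twist units 32.3
```

```bash
python3 -m creep '[{"fingers":0,"x":-0.4,"y":0,"z":0,"twist":0},{"fingers":0,"x":-1,"y":0,"z":0,"twist":0},{"fingers":0,"x":-1.8,"y":0,"z":0,"twist":0.5},{"fingers":0,"x":-2.6,"y":0,"z":0,"twist":1.5},{"fingers":0,"x":-3.4,"y":0,"z":0,"twist":2.6},{"fingers":0,"x":-4.2,"y":0,"z":0,"twist":3.8},{"fingers":0,"x":-4.8,"y":0,"z":0,"twist":5},{"fingers":0,"x":-5.2,"y":0,"z":0,"twist":6.2},{"fingers":0,"x":-5.4,"y":0,"z":0,"twist":7.4},{"fingers":0,"x":-5.4,"y":0,"z":0,"twist":8.6},{"fingers":0,"x":-5.4,"y":0,"z":0,"twist":9.8},{"fingers":0,"x":-5.4,"y":0,"z":0,"twist":11},{"fingers":0,"x":-5.4,"y":0,"z":0,"twist":12.2},{"fingers":0,"x":-5.4,"y":0,"z":0,"twist":13.4},{"fingers":0,"x":-5.4,"y":0,"z":0,"twist":14.6},{"fingers":0,"x":-5.4,"y":0,"z":0,"twist":15.6},{"fingers":0,"x":-5.4,"y":0,"z":0,"twist":16},{"fingers":0,"x":-5.4,"y":0,"z":0,"twist":16}]'
python3 -c "
from h import *; plan([.452,.1606,.237],-60)"
```

```text
time: 10.52
position: [0.4646, -0.1902, 0.2423]
tool_rot: [-0.293, 1.553, 0.295]
ft_force: [-0.5, -0.5, -4.3]
grip_width: 0.183
t 10.52 pos [ 0.4646 -0.1902  0.2423] jaw 21.45 grip 0.183 F [-0.5 -0.5 -4.3]
shift units x,y,z [0.141 8.278 2.916] twist units 16.29
```

```bash
python3 -m creep '[{"fingers":0,"x":0,"y":0.2,"z":0.07,"twist":0.6},{"fingers":0,"x":0,"y":0.6,"z":0.21,"twist":1.6},{"fingers":0,"x":0,"y":1.2,"z":0.42,"twist":2.8},{"fingers":0,"x":0,"y":1.8,"z":0.63,"twist":4},{"fingers":0,"x":0,"y":2.4,"z":0.85,"twist":5.2},{"fingers":0,"x":0,"y":3.1,"z":1.09,"twist":6.4},{"fingers":0,"x":0,"y":3.8,"z":1.34,"twist":7.6},{"fingers":0,"x":0,"y":4.5,"z":1.58,"twist":8.8},{"fingers":0,"x":0,"y":5.2,"z":1.83,"twist":10},{"fingers":0,"x":0,"y":5.9,"z":2.08,"twist":11.2},{"fingers":0,"x":0,"y":6.6,"z":2.32,"twist":12.4},{"fingers":0,"x":0,"y":7.2,"z":2.53,"twist":13.6},{"fingers":0,"x":0,"y":7.7,"z":2.71,"twist":14.8},{"fingers":0,"x":0,"y":8.05,"z":2.83,"twist":15.7},{"fingers":0,"x":0.14,"y":8.28,"z":2.92,"twist":16.3},{"fingers":0,"x":0.14,"y":8.28,"z":2.92,"twist":16.3},{"fingers":0,"x":0.14,"y":8.28,"z":2.92,"twist":16.3},{"fingers":0,"x":0.14,"y":8.28,"z":2.92,"twist":16.3},{"fingers":0,"x":0.14,"y":8.28,"z":2.92,"twist":16.3}]'
python3 look.py 7 side scene wrist;python3 -c "
from h import *; plan([.452,.1606,.184],-60)
a=load('side7')['pixels'][180:350,220:400,::-1];b=load('scene7')['pixels'][80:250,360:510,::-1]
cv2.imwrite('pics/c7.png',cv2.resize(np.hstack([a,b]),None,fx=2.4,fy=2.4))"
```

```text
time: 12.1
position: [0.4529, 0.1591, 0.2381]
tool_rot: [0.815, 1.412, -0.817]
ft_force: [0.0, -0.1, -5.2]
grip_width: 0.182
t 12.25 pos [0.453  0.1597 0.2383] jaw -60.05 grip 0.177 F [-0.1  0.8 -4.9]
shift units x,y,z [ 1.357 -0.01  -0.032] twist units -0.01
```

```bash
sleep 1
```

```text
(no output)
```

View pics/c7.png

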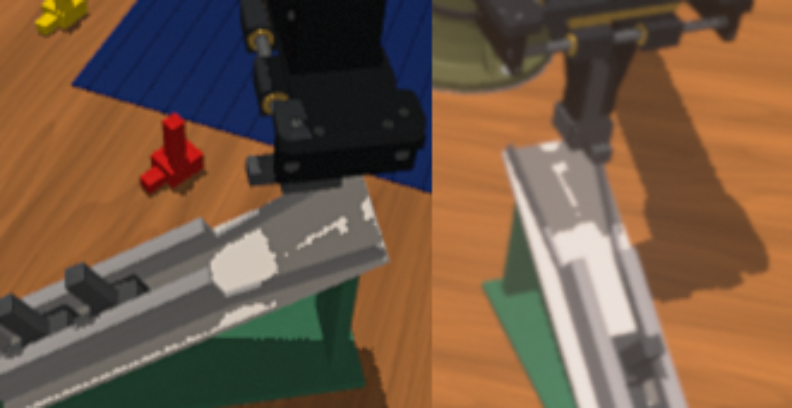

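View pics/wrist7.png

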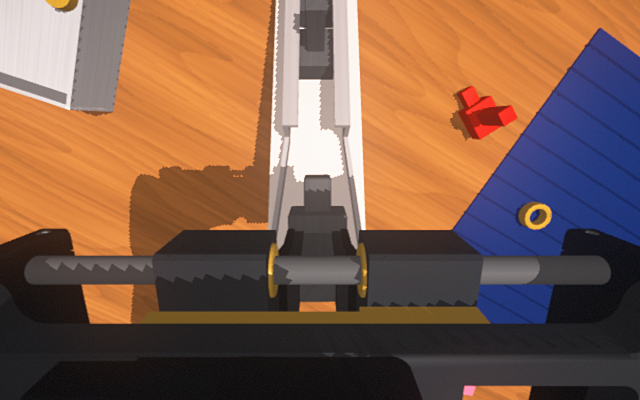

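Wrist view: the tongue at (317,185) points straight down the rail at the slot, whose centre is about (317,100). The first shoe is at rest at (316,40). I'll lower to contact as before, with a light grip at the end.

```bash
python3 -m creep '[{"fingers":0,"x":0.3,"y":0,"z":-0.03,"twist":0},{"fingers":0,"x":0.6,"y":0,"z":-0.03,"twist":0},{"fingers":0,"x":0.9,"y":0,"z":-0.03,"twist":0},{"fingers":0,"x":1.1,"y":0,"z":-0.03,"twist":0},{"fingers":0,"x":1.25,"y":0,"z":-0.03,"twist":0},{"fingers":0,"x":1.3,"y":0,"z":-0.03,"twist":0},{"fingers":0,"x":1.3,"y":0,"z":-0.03,"twist":0}]'
python3 -m creep '[{"fingers":0,"x":0.05,"y":0,"z":0,"twist":0},{"fingers":0,"x":0.1,"y":0,"z":0,"twist":0},{"fingers":0,"x":0.15,"y":0,"z":0,"twist":0},{"fingers":0,"x":0.15,"y":0,"z":0,"twist":0}]' 12
python3 -c "
from h import *; plan([.452,.1606,.179],-60)"
```

```text
time: 12.83
position: [0.4518, 0.1615, 0.1854]
tool_rot: [0.815, 1.414, -0.816]
ft_force: [-0.0, -0.1, -5.7]
grip_width: 0.182
time: 13.17
position: [0.4521, 0.1615, 0.18]
tool_rot: [0.815, 1.412, -0.816]
ft_force: [0.2, 0.0, -4.2]
grip_width: 0.182
t 13.17 pos [0.4521 0.1615 0.18  ] jaw -60.0 grip 0.182 F [ 0.2  0.  -4.2]
shift units x,y,z [ 0.025 -0.012  0.018] twist units -0.0
```

```bash
python3 -m creep '[{"fingers":0,"x":0.03,"y":0,"z":0,"twist":0},{"fingers":0,"x":0.06,"y":0,"z":0,"twist":0},{"fingers":0,"x":0.06,"y":0,"z":0,"twist":0}]' 12
python3 -c "
from h import *; plan([.452,.1606,.179],-60)"
```

```text
time: 13.42
position: [0.4521, 0.1615, 0.1776]
tool_rot: [0.815, 1.413, -0.816]
ft_force: [0.2, -0.0, -3.6]
grip_width: 0.18
t 13.42 pos [0.4521 0.1615 0.1776] jaw -60.0 grip 0.18 F [ 0.2 -0.  -3.6]
shift units x,y,z [-0.035 -0.012  0.018] twist units -0.0
```

```bash
python3 -m creep '[{"fingers":0,"x":0.03,"y":0,"z":0,"twist":0},{"fingers":0,"x":0.05,"y":0,"z":0,"twist":0},{"fingers":0,"x":0.05,"y":0,"z":0,"twist":0}]'
python3 look.py 8 scene side; python3 -c "
from h import *; plan([.452,.1606,.179],-60)
a=load('side8')['pixels'][200:340,220:400,::-1];b=load('scene8')['pixels'][100:240,370:510,::-1]
cv2.imwrite('pics/c8.png',cv2.resize(np.hstack([a,b]),None,fx=2.4,fy=2.4,interpolation=cv2.INTER_CUBIC))"
```

```text
time: 13.67
position: [0.4528, 0.1619, 0.1765]
tool_rot: [0.816, 1.411, -0.814]
ft_force: [0.6, 1.1, -1.0]
grip_width: 0.183
t 13.77 pos [0.4528 0.1618 0.1764] jaw -60.0 grip 0.182 F [ 0.4  0.3 -0.5]
shift units x,y,z [-0.064 -0.032  0.017] twist units 0.0
```

View pics/c8.png

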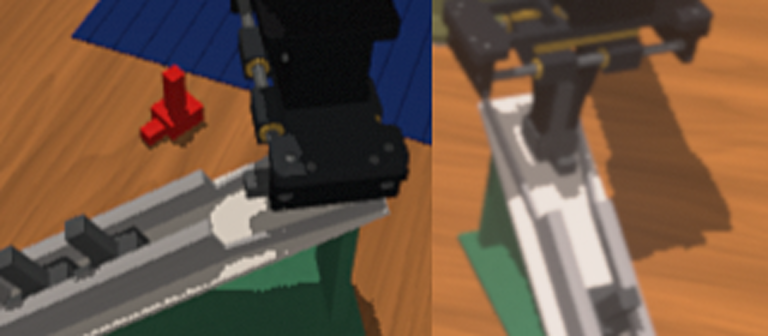

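The weight is off the wrist, so the heel is on the floor, and the shoe is centred in the flare. I'll release it and retract.

```bash
python3 -m creep '[{"fingers":0.5,"x":0,"y":0,"z":0,"twist":0},{"fingers":0.5,"x":0,"y":0,"z":0,"twist":0},{"fingers":0.5,"x":0,"y":0,"z":0,"twist":0},{"fingers":0.5,"x":0,"y":0,"z":0,"twist":0},{"fingers":0.5,"x":0,"y":0,"z":0,"twist":0},{"fingers":0.5,"x":0,"y":0,"z":0,"twist":0},{"fingers":0.5,"x":-0.5,"y":0,"z":0,"twist":0},{"fingers":0.5,"x":-1.2,"y":0,"z":0,"twist":0},{"fingers":0.5,"x":-2,"y":0,"z":0,"twist":0},{"fingers":0.5,"x":-2.5,"y":0,"z":0,"twist":0},{"fingers":0.5,"x":-2.5,"y":0,"z":0,"twist":0},{"fingers":0.5,"x":-2.5,"y":0,"z":0,"twist":0}]'
python3 look.py 9 scene side; python3 -c "
from h import *; plan([.452,.1606,.179],-60)
a=load('side9')['pixels'][200:340,200:380,::-1];b=load('scene9')['pixels'][140:310,370:510,::-1]
cv2.imwrite('pics/c9.png',np.hstack([cv2.resize(a,(432,340)),cv2.resize(b,(280,340))]))
o=np.array([.4495,.1593,.1406])
for n in ['scene9','side9']:
    d=load(n);W=cloud(d);hsv=cv2.cvtColor(d['pixels'],cv2.COLOR_RGB2HSV);q=W-o;L=np.stack([q@RX,q@RY,q@RZ],-1)
    m=(L[...,2]>.045)&(L[...,2]<.08)&(abs(L[...,1])<.02)&(L[...,0]>-.06)&(L[...,0]<.27)
    k,l,s,c=cv2.connectedComponentsWithStats(m.astype(np.uint8))
    for i in range(1,k):
        if s[i,4]>15: e=L[l==i]; print(n,s[i,4],c[i].round(),e.min(0).round(3),e.max(0).round(3))
"
```

```text
time: 14.77
position: [0.4528, 0.1618, 0.2768]
tool_rot: [0.817, 1.41, -0.814]
ft_force: [0.5, -0.7, -0.4]
grip_width: 0.498
t 14.87 pos [0.4516 0.1613 0.2747] jaw -60.0 grip 0.498 F [-0.2 -1.1 -0.2]
shift units x,y,z [2.392 0.004 0.02 ] twist units -0.0
scene9 130 [439. 195.] [ 0.079 -0.008  0.045] [0.095 0.008 0.071]
scene9 129 [449. 225.] [ 0.139 -0.009  0.046] [0.155 0.008 0.071]
scene9 131 [459. 257.] [ 0.199 -0.01   0.045] [0.215 0.007 0.071]
side9 188 [285. 284.] [ 0.078 -0.006  0.045] [0.094 0.011 0.07 ]
side9 191 [254. 297.] [ 0.138 -0.007  0.045] [0.154 0.011 0.07 ]
side9 193 [225. 310.] [ 0.197 -0.008  0.045] [0.215 0.01  0.07 ]
```

View pics/c9.png

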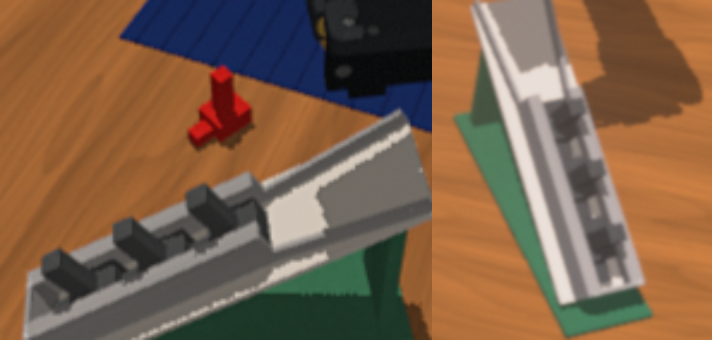

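Both shoes are home, with neck axes at about x = 87 and 147 mm, y ≈ 0, and the neck tops 70 mm off the floor. The gripper is clear of everything.

```bash
python3 -c "
from bench import workorder; print(workorder.close_job())"
```

```text
the job is handed in; nothing more can be done
None
```

Both loose clamp shoes are in the rail's tube, necks up and tongue downhill, one close behind the other behind the fixed shoe. I gripped each one by its neck, set its heel down in the flare and let go; both slid down unaided. I handed the job in at about 15 s.

- **Position:** in both the scene and side views, the neck axes are at about 87 and 147 mm from the rail's origin, as expected for fully home. They are within about 3 mm of the centre line. The neck tops are 70 mm off the floor, so mid-neck is about 46 mm.
- **Robot:** the gripper is open, raised about 10 cm clear, and the wrist force reads near zero.
- **Failed or disagreeing checks:** no check failed. The two cameras differed by 2–3 mm on the rail and shoe positions, so I averaged the rail estimates and took the final grasp check from the wrist camera. The two shoes touched the floor at gripper heights about 3–4 mm apart.

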